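Check a stamping die on the swing-arm height gauge

ROBOT

A 7-joint arm with a two-finger parallel gripper is mounted at the origin on the work surface. World frame = base frame: x ahead of the robot, y to its left, z up, the work surface at z = 0. Lengths are in m, angles in rad, forces in N, time in s.
With the tool pointing down it reaches from about 0.4 to 0.85 m from the base axis. Payload 10.4 kg.
Tool frame: the origin (TCP) lies between the finger pads; the fingertips stand 17 mm ahead of it and the grasp point (between the pads) lies 2 mm behind it; z points along the fingers, y is the line along which they close (so a half turn about z gives the same grasp; the last joint's range is limited). The gripper opens to 85 mm and grips with 20 to 120 N. Pads are 22 mm wide; open, the fingers measure 114 mm over their backs; the gripper's body (76 mm by 85 mm) begins 54 mm behind the grasp point. The pads swing forward as they close: fully open they stand 13 mm farther back than shut.
Start: joints at [-1.307, 0.332, -0.065, 1.46, 0.022, 1.35, -0.088], TCP at [0.177, 0.599, 0.248] pointing down, gripper open.
Joint ranges: [-2.6, 2.6], [-0.5, 2.12], [-1.47, 1.34], [0.16, 2.42], [-1.27, 4.41], [0.06, 2.06], [-2.6, 2.6]. Speed limits (rad/s): [2.22, 2.22, 2.79, 2.79, 3.14, 3.14, 3.14].

INTERFACE

Orientations are given as a unit quaternion [x, y, z, w].
In Python, from bench import ctrl gives the robot as it stands.
- The arm moves only by the tool carry_out, never from a script. Its argument "increments" is a list of rows, each an object of numbers: "ax", "ay", "az": the turn, a rotation vector about the tool's x, y, z each as a share of 0.1 rad, from -1 to 1; "dx", "dy", "dz": the shift along the tool's x, y, z each as a share of 5 cm, from -1 to 1; "claw": the closure, from 0 (fully open) to 1 (shut). A call has 1 to 20 rows; each row shifts and turns the commanded pose from where the row before left it, along the tool's axes as they then stand; what a row does not reach is not made up. A row lasts 1/8 s, in which the tool goes at most 62.5 mm and 10.7 degrees, less where a joint would pass 70% of its speed; a pose out of reach is approached as far as the arm can. A call with a number of a shift or a turn outside -1 to 1 is refused whole. A call with a gripper value outside its range is refused whole. The fingers move at their own pace and stop on an object; "squeeze" is the grip in N (left out, the last holds). Time passes only in rows, so rows that do not move let the fingers close. It gives the time, the measured TCP pose, the force, the opening and the grip force at its end, in the units of the state.
- ctrl.observe(): the state, without advancing time (a new reading comes with each control period).
- ctrl.capture(name): name is "scene" or "side" or "wrist"; returns (picture, depth): 420x560x3 uint8, red, green, blue; 420x560 float32, m along the optical axis (not along the pixel's ray), 0 where there is no reading.
- ctrl.calibration(name): a dict with "fovy" (degrees; the focal length in pixels is half the picture's height over the tangent of half this angle, whatever the lens; pixels are square), "cx", "cy" (the principal point, pixels), "R" (3x3) and "t" (3): a world point X has camera coordinates R X + t. Camera axes: x right, y down, z forward; pixel columns grow to the right and rows downward; lengths in m; the calibration is good to about 2 mm. The wrist camera is an equidistant fisheye: a pixel r from the principal point sees the ray r / f radians off the axis. A picture is of the moment at which its call begins: read the wrist's pose just before it. calibration takes no time and is no camera call; for the wrist camera it gives the pose at the moment of the call.
- ctrl.job_done(): hands the job in; it is judged then, once.
The state is a dict: "clock": time; "joint_pos": joint angles; "joint_vel": joint speeds; "joint_torque": joint torques, N m; "eef_pos": TCP position; "ee_rot": TCP orientation; "ft_force": force on the tool from outside, world axes, zero at the start; "wrist_torque": the same for the moment, N m; "grip_width": finger opening in m; "grip_force": force on a finger pad.
Only numpy, scipy, OpenCV 4.12 (cv2) and the standard library are available. Lean on these libraries where they do the work, as an engineer would, in place of code of your own. Each camera call takes 0.05 s, during which the arm holds its last target. There are 200 camera calls.

TASK

Check the height of the brass-faced stamping die on the blue bench gauge: stand it flat, brass up, on the middle of the round steel anvil, then lift the gauge's foot by its red knob, swing the arm over and lower the foot gently onto the middle of the brass, leaving it resting there under its own spring so that it shows the die's height. Do not let go of the knob with the foot still up in the air, nor press it hard into the brass, and leave the grey-faced die, the setting master and the foil roll where they are.

Things in the scene. Friction and masses are not known exactly. Their poses are not given: they have to be found in the camera images.
- die: The stamping die to be checked: a block 80 x 48 mm and 23 mm high, 0.3 to 0.5 kg: aluminium backing 16 mm thick, below a 7 mm brass face with a fine engraved border and a plain middle. It lies on the bench brass up. Origin at the centre of its underside; x along the 80 mm length, y along the 48 mm width, z up out of the brass.
- anvil (a point): Centre of the top face of the anvil, a round steel disc of 70 mm diameter, 32 mm above the bench, 10 mm proud of the gauge's blue base (270 x 140 mm, 22 mm thick, fixed). Axes are the gauge's: x points from the anvil to the column, z up. The base reaches 75 mm to -x and 195 mm to +x of the anvil centre.
- hinge (a point): Point on the axis of the gauge's upright column (28 mm diameter, top 213 mm above the bench), 150 mm from the anvil centre along the gauge's x, at the arm's height (108 mm). The grey arm swings level about this axis, underside 95 mm above the bench. The point turns with the arm; its -x axis points along the arm to the spindle.
- swing (a joint): Swing of the gauge arm about the column, rad. 0: the spindle is exactly over the anvil centre. Positive: turned clockwise seen from above (about -z). Range -0.35 to 1.45; starts swung clear at 0.95 to 1.3 (spindle off to the gauge's +y side of the anvil). Friction hinge (about 0.12 N m): it stays where it is left.
- spindle (a joint): Height of the foot's underside above the anvil's top face, m: the gauge's reading, followed by the red pointer on the dial. 0 (lower stop, level with the anvil) to 0.050 (upper stop). Starts at 0, so the foot must be raised above the die's 23 mm to pass over it. Spring and weight press it down with about 2 N; let go when raised, it drops (damped, 12 N s/m).
- knob: Red lifting knob on top of the spindle, an upright cylinder 20 mm wide and high, origin at its centre, 208 mm above the bench at reading 0, 150 mm from the column axis. Pulled up it lifts the spindle at once; pushed down it only slides 6 mm down the rod on a spring under 1 N. It turns with the arm. Below it: the rod, then the black dial case (58 mm disc on edge), top 183 mm above the bench.
- foot: The gauge's foot, a flat steel disc of 14 mm diameter and 6 mm height at the lower end of the spindle, straight below the knob. Origin at the centre of its underside, z up; 32 mm above the bench when the reading is 0.
- grey_die: Bystander: another die, 70 x 48 mm, 23 mm high, grey metal face on a wooden backing. Origin at the centre of its underside, x along its length.
- master: Bystander: stepped steel setting master, 36 mm diameter at the foot, 24 mm above, 20 mm high. Origin at the centre of its underside.
- foil_roll: Bystander: upright roll of gold foil, 56 mm diameter, 100 mm high. Origin at the centre of its underside.
Mind the look-alikes: they are no part of the job. What is meant by the die is not green, and is the larger of those in its own colour.

How it is judged:
By the outcome, as a careful person would: the job done as asked, in the order asked, and still so for the second after the job is handed in, with the robot touching nothing.
It also fails if it takes over 51 s, if anything falls off the work surface, if the arm or the gripper's body presses on something with over 40 N, if the wrist force passes 120 N, or if a joint passes its speed limit or range.

## Working session

There is one attempt and no reset: what is moved stays moved. The work goes in short steps, Python scripts to look and compute and a tool call to move; the robot and the scene stay as the last step left them, time stands still between calls to the robot, and variables do not carry over. Pictures are saved under pics/ and viewed, at most 13 in all, crops included, and the job is handed in when it is done.

Besides the shell and the picture viewer there is one more tool, called after ">>>" as a command line: name --argument value ..., lists and objects as JSON in quotes. carry_out: Moves the arm, as the interface text tells. Shift numbers are shares of 5 cm and turn numbers shares of 0.1 rad, none past 1 either way. Its arguments: {"type":"object","properties":{"increments":{"type":"array","items":{"type":"object","properties":{"ax":{"type":"number"},"ay":{"type":"number"},"az":{"type":"number"},"dx":{"type":"number"},"dy":{"type":"number"},"dz":{"type":"number"},"claw":{"type":"number"}}}},"squeeze":{"type":"number"}},"required":["increments"]}

```bash
mkdir -p pics; ls
python3 - <<'E'
from bench import ctrl
import cv2,numpy as np
for n in("scene","side"):
    p,d=ctrl.capture(n); cv2.imwrite(f"pics/{n}0.png",p[:,:,::-1]); np.savez(f"{n}0.npz",p=p,d=d)
    c=ctrl.calibration(n); print(n,c)
s=ctrl.observe();print(s)
E
```

```text
pics
scene {'fovy': 54.50411471947101, 'cx': 278.30354475442334, 'cy': 212.88735780602627, 'R': array([[ 0.86792331,  0.49640496, -0.01706601],
       [ 0.2525239 , -0.47058315, -0.84544851],
       [-0.42771581,  0.72947489, -0.5337842 ]]), 't': array([-0.42726673, -0.06476327,  1.11210142])}
side {'fovy': 44.86255263500502, 'cx': 280.41914109284943, 'cy': 206.26325983135771, 'R': array([[ 0.80515356, -0.59267051, -0.02166608],
       [-0.36845872, -0.47126339, -0.80134199],
       [ 0.46472134,  0.65318641, -0.59781401]]), 't': array([-0.46112074,  0.28614651,  0.99643575])}
{'clock': 0.1, 'joint_pos': array([-1.30660155,  0.33283488, -0.06471362,  1.46088214,  0.02162945,
        1.34987536, -0.08850421]), 'joint_vel': array([ 0.0004434 , -0.00203231,  0.00028491, -0.00180523, -0.00062377,
        0.00167505,  0.00165677]), 'joint_torque': array([ 1.95979985e-03, -6.26737404e+01,  4.95967828e-02, -3.92444944e+01,
        1.62485865e-02,  6.60497069e-03,  1.15642450e-05]), 'eef_pos': array([0.17671308, 0.599167  , 0.2475673 ]), 'ee_rot': array([ 1.42889160e-01,  9.89738482e-01, -6.49499557e-04, -5.20996583e-05]), 'ft_force': array([-0.45186577,  0.05072969, -0.22190075]), 'wrist_torque': array([ 0.00352831,  0.00768006, -0.06853942]), 'grip_force': 0.0, 'grip_width': 0.08517430575986026}
```

View pics/scene0.png

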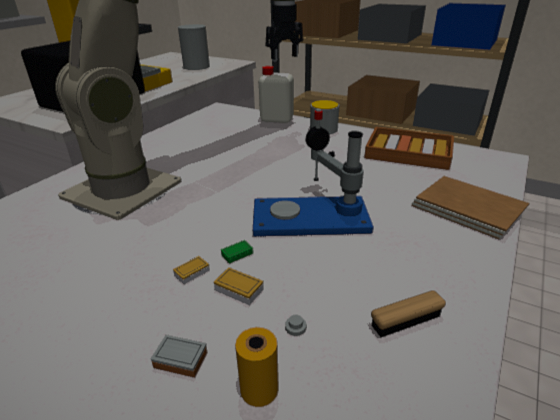

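View pics/side0.png

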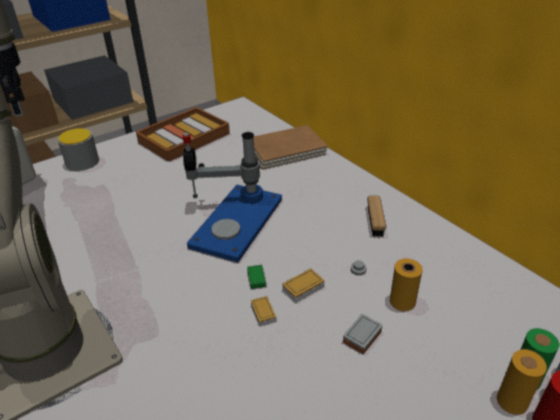

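In the scene view, the candidates are the small brass block (191,269), the larger brass block (238,285), the green block (237,251) and the grey-faced die (180,355). The larger brass one fits the description: brass, not green, and the bigger of the two. In the side view it is at (303,284). The anvil is at scene (285,210) and side (226,229), and the red knob at scene (318,115) and side (187,138).

```bash
cat > h.py <<'E'
import numpy as np,cv2
from bench import ctrl
def ray(n,uv,c=None):
    c=c or ctrl.calibration(n); f=210/np.tan(np.radians(c["fovy"])/2)
    uv=np.atleast_2d(np.asarray(uv,float)); a=(uv-[c["cx"],c["cy"]])/f
    if n=="wrist":
        r=np.linalg.norm(a,axis=1,keepdims=True); d=np.hstack([a/np.maximum(r,1e-9)*np.sin(r),np.cos(r)])
    else: d=np.hstack([a,np.ones((len(a),1))])
    R=np.array(c["R"]);return -R.T@np.array(c["t"]),d@R
def plane(n,uv,z,c=None):
    o,d=ray(n,uv,c); return o+d*((z-o[2])/d[:,2:3])
def two(u1,u2,n1="scene",n2="side"):
    A=np.zeros((3,3));b=np.zeros(3);
    L=[ray(n1,u1),ray(n2,u2)]
    for o,d in L:
        d=d[0]/np.linalg.norm(d[0]);P=np.eye(3)-np.outer(d,d);A+=P;b+=P@o
    x=np.linalg.solve(A,b); return x
def blobs(m,lo=15):
    n,l,s,c=cv2.connectedComponentsWithStats(m.astype(np.uint8)*255)
    return [(l==i,s[i],c[i]) for i in range(1,n) if s[i,4]>=lo]
E
python3 - <<'E'
from h import *
np.set_printoptions(precision=4,suppress=True)
for n,kn,col in(("scene",(318,115),(355,134)),("side",(187,138),(248,134))):
    D=np.load(n+"0.npz");p=D["p"];hsv=cv2.cvtColor(p,cv2.COLOR_RGB2HSV);H,S,V=hsv[...,0],hsv[...,1],hsv[...,2]
    print(n)
    for nm,m in(("yellow",(H>12)&(H<30)&(S>120)&(V>90)),("red",((H<6)|(H>174))&(S>150)&(V>60)),("blue",(H>105)&(H<125)&(S>150)&(V>50))):
        for b,s,c in blobs(m):
            if s[4]>8000 or s[0]>460 :continue
            q=np.argwhere(b)[:,::-1]
            print(nm,s,c.round(1),end=" ")
            if nm=="yellow":
                w=plane(n,q,0.023);h=cv2.convexHull(w[:,:2].astype(np.float32));r=cv2.minAreaRect(h*1000);print(np.round(r[0],1),np.round(r[1],1),round(r[2],1),end="")
            if nm=="blue" and s[4]>2000:
                w=plane(n,q,0.022);r=cv2.minAreaRect((w[:,:2]*1000).astype(np.float32));print(r,end="")
            print()
    # anvil: grey pixels enclosed by blue
    a=(285,210) if n=="scene" else (226,229)
    m=((S<90)).astype(np.uint8); 
    for b,s,c in blobs(m):
        if b[a[1],a[0]]:
            q=np.argwhere(b)[:,::-1];w=plane(n,q,0.032);print("anvil",s,c,w.mean(0),cv2.minEnclosingCircle((w[:,:2]*1000).astype(np.float32)))
def crop(n,x,y,w,h,k):
    return cv2.resize(np.load(n+"0.npz")["p"][y:y+h,x:x+w,::-1],None,fx=k,fy=k,interpolation=cv2.INTER_CUBIC)
A=crop("scene",240,95,140,145,4)
B=crop("scene",165,235,100,145,2.4)
B=cv2.copyMakeBorder(B,0,A.shape[0]-B.shape[0],0,0,cv2.BORDER_CONSTANT)
cv2.imwrite("pics/crop1.png",np.hstack([A,B]))
A=crop("side",170,120,190,190,3)
cv2.imwrite("pics/crop2.png",A)
E
```

```text
scene
yellow [157  67  13   6  37] [163.2  69.1] [-815.1 1038.3] [ 51.  130.8] 53.1
yellow [311 100  27   9 199] [324.4 104. ] [209.6 866.5] [104.9 104.5] 26.5
yellow [367 127  10  19  23] [371.4 136.3] [489.9 627.1] [  4.5 167.4] 9.5
yellow [415 131  18   3  23] [424.4 131.7] [631.6 739.7] [54.6 11.5] 8.7
yellow [372 134  16  14 139] [379.8 140.7] [526.5 600.5] [ 30.8 119.4] 8.2
yellow [449 135   6  22  35] [451.5 145. ] [735.2 664.5] [  6.9 176.8] 7.3
yellow [408 138  14  15 160] [415.3 145.3] [634.2 616.5] [ 35.3 119. ] 10.4
yellow [432 139  16  18 183] [440.6 147.8] [708.5 633.7] [ 40.2 130.4] 6.9
yellow [ 418  177  110   52 2702] [474.5 201.6] [838.7 338.9] [146.9 209.7] 75.7
yellow [174 256  34  22 350] [190.4 267. ] [ 402.2 -185.2] [59.3 35.9] 73.3
yellow [214 268  49  29 721] [238.1 281.6] [ 506.9 -175.7] [47.2 79.3] 89.4
yellow [ 373  291   72   34 1110] [408.  307.4] [799.6 -89.3] [129.1  33.8] 51.6
yellow [235 327  42  34 935] [255.8 344.2] [ 612.1 -279.8] [63.7 63.8] 29.0
red [263  66  10   9  70] [267.9  69.7] 
red [315 110   8  10  53] [318.3 114.7] 
blue [ 432    4   7
[... 597 characters left out ...]
] [329.8 804.7] [111.5  97.1] 76.2
yellow [146 133  29  17 225] [159.6 141.2] [531.  591.3] [ 38.1 130.5] 8.6
yellow [395 259  27  20 367] [408.2 268.5] [ 716.6 -283.7] [62.2 56.8] 43.4
yellow [283 269  40  28 569] [302.6 282.6] [ 504.3 -176. ] [47.3 78.7] 89.1
yellow [252 297  23  25 366] [262.6 308.9] [ 392.  -184.6] [59.7 34.4] 72.9
red [182 135   9   9  53] [186.2 138.8] 
blue [  29    0   81   31 1861] [68.7 12.1] 
blue [ 188  186   93   75 3123] [236.1 222.2] ((517.491455078125, 105.0457763671875), (292.5570983886719, 140.33250427246094), 30.99471664428711)
anvil [211 219  29  21 467] [225.3812 228.5889] [0.4625 0.0758 0.032 ] ((461.2130432128906, 76.5959701538086), 39.469200134277344)
```

View pics/crop1.png

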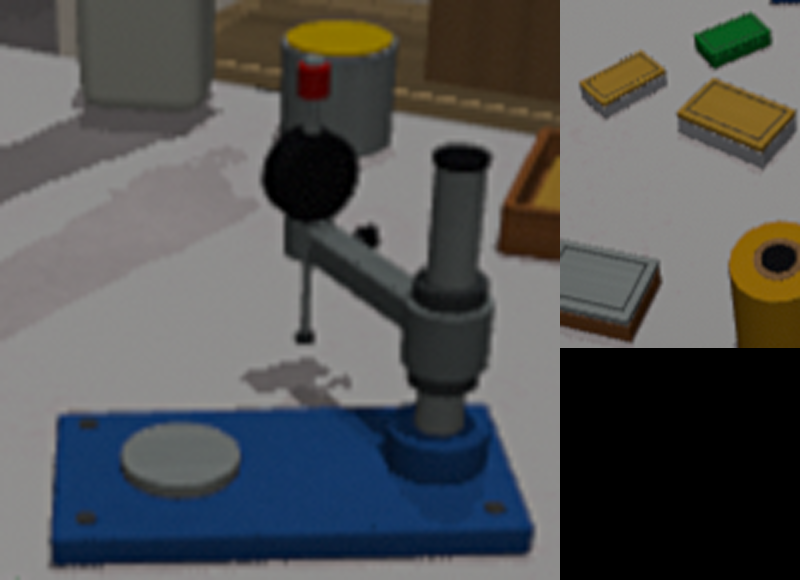

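View pics/crop2.png

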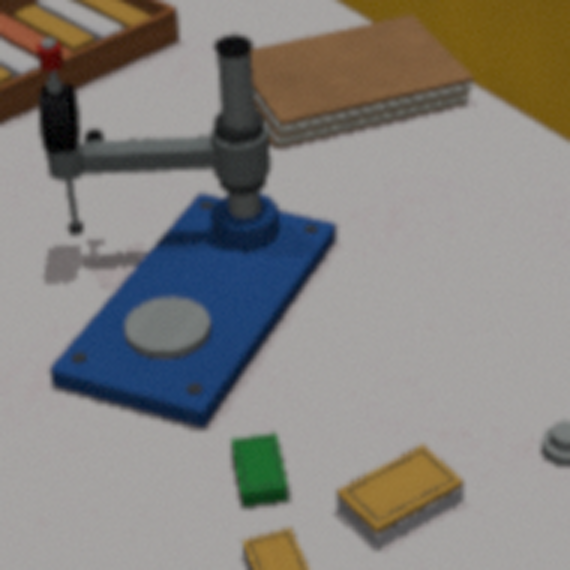

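Confirmed: the larger brass die, engraved border, is at (238,285), with its smaller brass twin at (191,269). Next I measure the gauge geometry.

Run:
```python
from h import *
np.set_printoptions(precision=4,suppress=True)
k=two((318.3,114.7),(186.2,138.8));c=two((355.2,134.5),(247.7,135));f=two((240+305/4,95+338/4),(170+76/3,120+228/3))
print("knob",k,plane("scene",(318.3,114.7),.208),plane("side",(186.2,138.8),.208))
print("coltop",c,plane("scene",(355.2,134.5),.213),plane("side",(247.7,135),.213))
print("foot",f,"k-c",np.linalg.norm((k-c)[:2]))
for n in("scene","side"):
    p=np.load(n+"0.npz")["p"];hsv=cv2.cvtColor(p,cv2.COLOR_RGB2HSV);H,S,V=[hsv[...,i] for i in range(3)]
    a=(285,210) if n=="scene" else (226,229)
    for b,s,cc in blobs(S<90):
        if b[a[1],a[0]]:
            V0=np.median(V[b]);m=b&(V>0.88*V0)
            for z in(.032,):
                w=plane(n,np.argwhere(m)[:,::-1],z)[:,:2]*1000
                e=cv2.fitEllipse(cv2.convexHull(w.astype(np.float32)));print("anvil",n,V0,m.sum(),b.sum(),e,w.mean(0))
    m=((H>105)&(H<125)&(S>150)&(V>90 if n=="scene" else V>90))
# base edges top corners by hand from crops
sc=[(240+x/4,95+y/4) for x,y in((58,412),(488,406),(531,533),(53,541))]
sd=[(170+x/3,120+y/3) for x,y in((200,196),(335,229),(208,412),(54,372))]
P=plane("scene",sc,.022);Q=plane("side",sd,.022)
for n,A in(("scene",P),("side",Q)):
    print(n,A[:,:2],A[:,:2].mean(0),np.linalg.norm(np.roll(A,-1,0)-A,axis=1))
```

```text
knob [0.4686 0.2412 0.2069] [[0.4695 0.2396 0.208 ]] [[0.4674 0.2384 0.208 ]]
coltop [0.594  0.1567 0.2097] [[0.5969 0.1476 0.213 ]] [[0.5913 0.1523 0.213 ]]
foot [0.4699 0.2407 0.0334] k-c 0.1511257031499775
anvil scene 103.0 353 445 ((464.5018005371094, 80.21615600585938), (66.49813079833984, 67.52457427978516), 120.13796997070312) [464.9506  79.203 ]
anvil side 119.0 389 467 ((464.9578552246094, 80.80776977539062), (67.2660140991211, 68.21846008300781), 57.909873962402344) [464.938   80.5897]
scene [[ 0.3678  0.099 ]
 [ 0.5999  0.2313]
 [ 0.6686  0.11  ]
 [ 0.4415 -0.0213]] [0.5194 0.1047] [0.2672 0.1394 0.2623 0.1411]
side [[ 0.592   0.2299]
 [ 0.6591  0.1109]
 [ 0.4388 -0.023 ]
 [ 0.367   0.0918]] [0.5142 0.1024] [0.1366 0.2578 0.1354 0.264 ]
```

>>> carry_out --increments '[{"dx":-0.6,"dy":-0.6,"dz":-0.1,"claw":0},{"dx":-0.6,"dy":-0.6,"dz":-0.1},{"dx":-0.6,"dy":-0.6,"dz":-0.1},{"dx":-0.6,"dy":-0.6,"dz":-0.1},{"dx":-0.6,"dy":-0.6,"dz":-0.1},{"dx":-0.6,"dy":-0.6,"dz":-0.1},{"dx":-0.6,"dy":-0.6,"dz":-0.1},{"dx":-0.6,"dy":-0.6,"dz":-0.1},{"dx":-0.6,"dy":-0.6,"dz":-0.1},{"dx":-0.6,"dy":-0.6,"dz":-0.1},{"dx":-0.47,"dy":-0.7},{"dx":-0.47,"dy":-0.7},{"dx":-0.47,"dy":-0.7},{"dx":-0.47,"dy":-0.7},{"dx":-0.47,"dy":-0.7},{"dx":-0.47,"dy":-0.7},{"dx":-0.47,"dy":-0.7},{"dx":-0.47,"dy":-0.7},{"dx":-0.47,"dy":-0.7},{"dx":-0.47,"dy":-0.7}]'

```text
invalid input at $.increments[0]: expected keys ax, ay, az, dx, dy, dz, claw
```

>>> carry_out --increments '[{"az":-0.7},{"az":-0.7},{"az":-0.7},{"az":-0.66},{}]'

```text
invalid input at $.increments[0]: expected keys ax, ay, az, dx, dy, dz, claw
```

```bash
cat >> h.py <<'E'
from scipy.spatial.transform import Rotation as Ro
def need(xyz,yaw=None):
    "tool-frame shares to reach xyz with tool y at yaw deg (mod 180)"
    s=ctrl.observe();R=Ro.from_quat(s["ee_rot"]).as_matrix()
    ang=np.degrees(np.arctan2(R[1,1],R[0,1]))
    print("t",s["clock"],"pos",s["eef_pos"].round(4),"yaw_y",ang.round(2),"tilt",R[:,2].round(4),"F",s["ft_force"].round(2),"w",round(s["grip_width"],4),round(s["grip_force"],1))
    if xyz is not None: print("shares d",(R.T@(np.array(xyz)-s["eef_pos"])/.05).round(3))
    if yaw is not None: print("az shares",(-np.radians((yaw-ang+90)%180-90)/.1).round(3))
E
python3 - <<'E'
from h import *
np.set_printoptions(precision=4,suppress=True)
need((.505,-.176,.3),89.4)
c=ctrl.calibration("wrist");p,d=ctrl.capture("wrist");cv2.imwrite("pics/w1.png",p[...,::-1])
hsv=cv2.cvtColor(p,cv2.COLOR_RGB2HSV);H,S,V=[hsv[...,i] for i in range(3)]
for b,s,cc in blobs((H>12)&(H<30)&(S>120)&(V>70),100):
    w=plane("wrist",np.argwhere(b)[:,::-1],.023,c);print(s,cc,cv2.minAreaRect((w[:,:2]*1000).astype(np.float32)))
E
```

```text
t 0.1 pos [0.1767 0.5992 0.2476] yaw_y 73.57 tilt [-0.0003 -0.0013 -1.    ] F [-0.45  0.05 -0.22] w 0.0852 0.0
shares d [-10.683 -13.015  -1.031]
az shares -2.763
[547  68  13  71 608] [554.7961  97.472 ] ((166.192626953125, 991.4102783203125), (27.949424743652344, 100.45536041259766), 78.24466705322266)
[ 329  252   84   74 3328] [362.6893 285.4961] ((344.4638977050781, 665.064697265625), (102.47257995605469, 114.38565063476562), 36.46402359008789)
[ 508  326   52   94 2937] [541.367 371.237] ((816.70166015625, 1085.6920166015625), (565.197021484375, 118.76551055908203), 26.67711639404297)
[429 379  30  41 926] [441.2138 402.162 ] ((674.3253173828125, 765.5750732421875), (176.95428466796875, 57.24839401245117), 12.08163833618164)
[ 10 388  20  21 155] [ 20.2968 397.0194] ((497.7218322753906, -167.420166015625), (47.61628723144531, 74.4185791015625), 89.96089172363281)
```

View pics/w1.png

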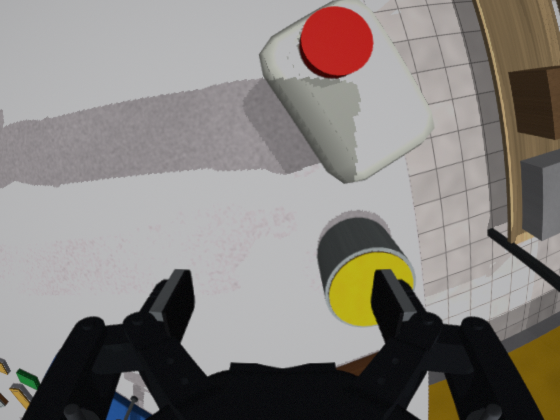

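The wrist picture is still at the start pose: both calls were refused because every row needs all keys. It shows the yellow can at (370,290), and the die faintly at far left (20,397). I'll resend with full rows.

>>> carry_out --increments '[{"ax":0,"ay":0,"az":0,"dx":-0.6,"dy":-0.6,"dz":-0.1,"claw":0},{"ax":0,"ay":0,"az":0,"dx":-0.6,"dy":-0.6,"dz":-0.1,"claw":0},{"ax":0,"ay":0,"az":0,"dx":-0.6,"dy":-0.6,"dz":-0.1,"claw":0},{"ax":0,"ay":0,"az":0,"dx":-0.6,"dy":-0.6,"dz":-0.1,"claw":0},{"ax":0,"ay":0,"az":0,"dx":-0.6,"dy":-0.6,"dz":-0.1,"claw":0},{"ax":0,"ay":0,"az":0,"dx":-0.6,"dy":-0.6,"dz":-0.1,"claw":0},{"ax":0,"ay":0,"az":0,"dx":-0.6,"dy":-0.6,"dz":-0.1,"claw":0},{"ax":0,"ay":0,"az":0,"dx":-0.6,"dy":-0.6,"dz":-0.1,"claw":0},{"ax":0,"ay":0,"az":0,"dx":-0.6,"dy":-0.6,"dz":-0.1,"claw":0},{"ax":0,"ay":0,"az":0,"dx":-0.6,"dy":-0.6,"dz":-0.1,"claw":0},{"ax":0,"ay":0,"az":0,"dx":-0.47,"dy":-0.7,"dz":0,"claw":0},{"ax":0,"ay":0,"az":0,"dx":-0.47,"dy":-0.7,"dz":0,"claw":0},{"ax":0,"ay":0,"az":0,"dx":-0.47,"dy":-0.7,"dz":0,"claw":0},{"ax":0,"ay":0,"az":0,"dx":-0.47,"dy":-0.7,"dz":0,"claw":0},{"ax":0,"ay":0,"az":0,"dx":-0.47,"dy":-0.7,"dz":0,"claw":0},{"ax":0,"ay":0,"az":0,"dx":-0.47,"dy":-0.7,"dz":0,"claw":0},{"ax":0,"ay":0,"az":0,"dx":-0.47,"dy":-0.7,"dz":0,"claw":0},{"ax":0,"ay":0,"az":0,"dx":-0.47,"dy":-0.7,"dz":0,"claw":0},{"ax":0,"ay":0,"az":0,"dx":-0.47,"dy":-0.7,"dz":0,"claw":0},{"ax":0,"ay":0,"az":0,"dx":-0.47,"dy":-0.7,"dz":0,"claw":0}]'

```text
clock: 2.65
eef_pos: [0.5063, -0.1765, 0.2983]
ee_rot: [0.143, 0.99, 0.0, 0.0]
ft_force: [0.6, 0.2, 0.4]
grip_width: 0.0856
grip_force: 0.0
```

>>> carry_out --increments '[{"ax":0,"ay":0,"az":-0.7,"dx":0,"dy":0,"dz":0,"claw":0},{"ax":0,"ay":0,"az":-0.7,"dx":0,"dy":0,"dz":0,"claw":0},{"ax":0,"ay":0,"az":-0.7,"dx":0,"dy":0,"dz":0,"claw":0},{"ax":0,"ay":0,"az":-0.66,"dx":0,"dy":0,"dz":0,"claw":0},{"ax":0,"ay":0,"az":0,"dx":0,"dy":0,"dz":0,"claw":0}]'

```text
clock: 3.28
eef_pos: [0.506, -0.1753, 0.2981]
ee_rot: [0.006, 1.0, 0.0, -0.0]
ft_force: [0.8, 0.1, 1.0]
grip_width: 0.0853
grip_force: 0.0
```

```bash
cat >> h.py <<'E'
def wb(name,z=.023):
    c=ctrl.calibration("wrist");p,d=ctrl.capture("wrist");cv2.imwrite(f"pics/{name}.png",p[...,::-1])
    hsv=cv2.cvtColor(p,cv2.COLOR_RGB2HSV);H,S,V=[hsv[...,i] for i in range(3)]
    for b,s,cc in blobs((H>12)&(H<30)&(S>120)&(V>70),100):
        w=plane("wrist",np.argwhere(b)[:,::-1],z,c);print(s,cc.round(1),[np.round(v,1) for v in cv2.minAreaRect((w[:,:2]*1000).astype(np.float32))])
    return p,d,c
E
python3 - <<'E'
from h import *
np.set_printoptions(precision=4,suppress=True)
need((.505,-.176,.3),89.4)
wb("w2")
E
```

```text
t 3.275 pos [ 0.506  -0.1753  0.2981] yaw_y 89.36 tilt [-0.0002  0.0002 -1.    ] F [0.84 0.15 0.99] w 0.0853 0.0
shares d [ 0.019 -0.015 -0.037]
az shares -0.008
[ 252   64   54   40 1289] [278.7  83.6] [array([ 396.4, -179. ]), array([58.7, 35. ]), np.float64(72.4)]
[ 264  140   38   61 2087] [283.  169.6] [array([ 505.2, -174.8]), array([46.2, 77.5]), np.float64(89.7)]
[  0 234  49  55 903] [ 16.5 258. ] [array([ 645.4, -666.9]), array([ 57.5, 210.8]), np.float64(34.4)]
[140 249  54  56 874] [163.6 271.1] [array([ 659.7, -360.8]), array([ 30.6, 132. ]), np.float64(43.5)]
[ 502  292   58  128 4492] [536.9 351.4] [array([1048.6,  490.9]), array([765.8, 158.8]), np.float64(33.3)]
[   0  342   49   78 2597] [ 19.1 380.3] [array([1088.7, -949.9]), array([125. , 661.9]), np.float64(46.2)]
[ 407  380   52   40 1493] [433.1 402.4] [array([1016.1,  145.1]), array([218.3,  99.4]), np.float64(28.8)]
[ 106  382   53   38 1430] [131.5 403.2] [array([1010.7, -508.1]), array([ 99.4, 214.9]), np.float64(59.9)]
```

View pics/w2.png

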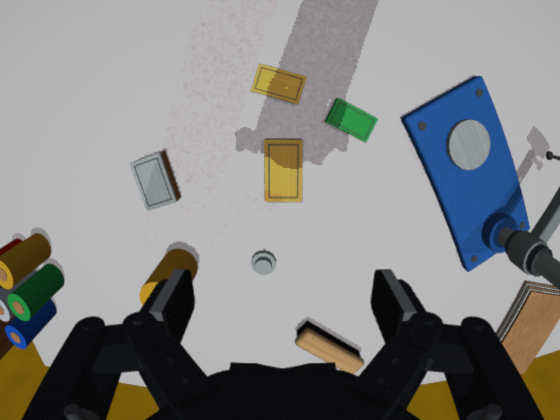

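The wrist view shows the die at (283,169), the anvil at (469,145), the small brass block at (279,84), green at (351,120), grey at (155,180) and the master at (263,262). The die measures (0.505,-0.175), which agrees with the scene and side views. I'll descend and grip it.

>>> carry_out --increments '[{"ax":0,"ay":0,"az":0,"dx":0.02,"dy":0,"dz":0.8,"claw":0},{"ax":0,"ay":0,"az":0,"dx":0,"dy":0,"dz":0.8,"claw":0},{"ax":0,"ay":0,"az":0,"dx":0,"dy":0,"dz":0.8,"claw":0},{"ax":0,"ay":0,"az":0,"dx":0,"dy":0,"dz":0.8,"claw":0},{"ax":0,"ay":0,"az":0,"dx":0,"dy":0,"dz":0.8,"claw":0},{"ax":0,"ay":0,"az":0,"dx":0,"dy":0,"dz":0.8,"claw":0},{"ax":0,"ay":0,"az":0,"dx":0,"dy":0,"dz":0.5,"claw":0},{"ax":0,"ay":0,"az":0,"dx":0,"dy":0,"dz":0.2,"claw":0},{"ax":0,"ay":0,"az":0,"dx":0,"dy":0,"dz":0,"claw":0},{"ax":0,"ay":0,"az":0,"dx":0,"dy":0,"dz":0,"claw":0.3},{"ax":0,"ay":0,"az":0,"dx":0,"dy":0,"dz":0,"claw":0.6},{"ax":0,"ay":0,"az":0,"dx":0,"dy":0,"dz":0,"claw":0.6},{"ax":0,"ay":0,"az":0,"dx":0,"dy":0,"dz":0,"claw":0.6},{"ax":0,"ay":0,"az":0,"dx":0,"dy":0,"dz":0,"claw":0.6}]' --squeeze 40

```text
clock: 5.08
eef_pos: [0.5058, -0.1752, 0.0243]
ee_rot: [0.005, 1.0, 0.0, 0.001]
ft_force: [-0.8, 0.5, 6.8]
grip_width: 0.0469
grip_force: 40.7
```

Run:
```python
from h import *
np.set_printoptions(precision=4,suppress=True)
need(None)
# anvil from wrist picture w2 (camera pose differs now -> pose at w2 rebuilt by TCP shift)
p=cv2.imread("pics/w2.png");hsv=cv2.cvtColor(p,cv2.COLOR_BGR2HSV)
c=dict(ctrl.calibration("wrist"));d=np.array([.506,-.1753,.2981])-ctrl.observe()["eef_pos"]
c["t"]=np.array(c["t"])-np.array(c["R"])@d
for b,s,cc in blobs(hsv[...,1]<90,100):
    if b[145,469]:
        m=b&(hsv[...,2]>0.85*np.median(hsv[...,2][b]))
        w=plane("wrist",np.argwhere(m)[:,::-1],.032,c)[:,:2]*1000
        print(s,cv2.fitEllipse(cv2.convexHull(w.astype(np.float32))),w.mean(0))
```

```text
t 5.075 pos [ 0.5058 -0.1752  0.0243] yaw_y 89.39 tilt [ 0.0016  0.0004 -1.    ] F [-0.77  0.49  6.79] w 0.0469 40.7
[ 447  120   43   50 1724] ((464.6951599121094, 79.74481964111328), (67.843505859375, 68.35841369628906), 115.8522720336914) [464.5211  78.5966]
```

Gripped with the opening at 46.9 mm. The wrist view gives the anvil centre as (0.4646,0.080), which agrees with the other views. Now lift and carry.

>>> carry_out --increments '[{"ax":0,"ay":0,"az":0,"dx":0,"dy":0,"dz":-0.3,"claw":0.6},{"ax":0,"ay":0,"az":0,"dx":0,"dy":0,"dz":-0.6,"claw":0.6},{"ax":0,"ay":0,"az":0,"dx":0,"dy":0,"dz":-0.6,"claw":0.6},{"ax":0,"ay":0,"az":0,"dx":0,"dy":0,"dz":-0.5,"claw":0.6},{"ax":0,"ay":0,"az":0,"dx":0.1,"dy":0.3,"dz":0,"claw":0.6},{"ax":0,"ay":0,"az":0,"dx":0.1,"dy":0.6,"dz":0,"claw":0.6},{"ax":0,"ay":0,"az":0,"dx":0.1,"dy":0.6,"dz":0,"claw":0.6},{"ax":0,"ay":0,"az":0,"dx":0.1,"dy":0.6,"dz":0,"claw":0.6},{"ax":0,"ay":0,"az":0,"dx":0.1,"dy":0.6,"dz":0,"claw":0.6},{"ax":0,"ay":0,"az":0,"dx":0.1,"dy":0.6,"dz":0,"claw":0.6},{"ax":0,"ay":0,"az":0,"dx":0.1,"dy":0.6,"dz":0,"claw":0.6},{"ax":0,"ay":0,"az":0,"dx":0.1,"dy":0.6,"dz":0,"claw":0.6},{"ax":0,"ay":0,"az":0,"dx":0,"dy":0.4,"dz":0,"claw":0.6},{"ax":0,"ay":0,"az":0,"dx":0,"dy":0.2,"dz":0,"claw":0.6},{"ax":0,"ay":0,"az":0,"dx":0,"dy":0,"dz":0,"claw":0.6},{"ax":0,"ay":0,"az":0,"dx":0,"dy":0,"dz":0,"claw":0.6}]'

```text
clock: 7.08
eef_pos: [0.4678, 0.079, 0.1234]
ee_rot: [0.006, 1.0, -0.0, -0.0]
ft_force: [1.0, -0.5, -3.5]
grip_width: 0.0468
grip_force: 43.9
```

Run:
```python
from h import *
np.set_printoptions(precision=4,suppress=True)
need((.4652,.080,.0565),89.4)
z=ctrl.observe()["eef_pos"][2]-.0243+.023; print(z)
wb("w3",z)
```

```text
t 7.075 pos [0.4678 0.079  0.1234] yaw_y 89.3 tilt [-0.0001 -0.0003 -1.    ] F [ 1.03 -0.46 -3.53] w 0.0468 43.9
shares d [0.052 0.019 1.337]
az shares -0.017
0.12205438128263774
[   0  123   31   46 1079] [ 14.4 145.6] [array([393.5, -57.2]), array([25.3, 20.1]), np.float64(73.2)]
[ 226  204  114  149 4830] [282.4 263.3] [array([467.2,  78.7]), array([47.8, 80.6]), np.float64(88.8)]
[ 242  223   82  122 9221] [282.3 281.4] [array([468.6,  78.6]), array([34.7, 66.6]), np.float64(89.2)]
[  0 323  12  35 269] [  4.2 340.2] [array([ 535.2, -132.4]), array([11.8, 47.7]), np.float64(56.1)]
```

View pics/w3.png

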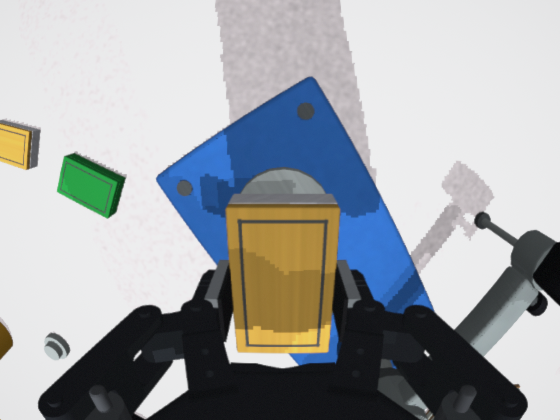

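The die hangs level in the hand, brass up, centred at (283,280) at (0.467,0.079). The anvil is below at (285,185) and the swung gauge arm is clear on the right. Lowering.

>>> carry_out --increments '[{"ax":0,"ay":0,"az":0,"dx":0.05,"dy":0.03,"dz":0.2,"claw":0.6},{"ax":0,"ay":0,"az":0,"dx":0,"dy":0,"dz":0.4,"claw":0.6},{"ax":0,"ay":0,"az":0,"dx":0,"dy":0,"dz":0.4,"claw":0.6},{"ax":0,"ay":0,"az":0,"dx":0,"dy":0,"dz":0.2,"claw":0.6},{"ax":0,"ay":0,"az":0,"dx":0,"dy":0,"dz":0.05,"claw":0.6},{"ax":0,"ay":0,"az":0,"dx":0,"dy":0,"dz":0.03,"claw":0.6},{"ax":0,"ay":0,"az":0,"dx":0,"dy":0,"dz":0,"claw":0.6}]'

```text
clock: 8.0
eef_pos: [0.4656, 0.0818, 0.0597]
ee_rot: [0.005, 1.0, 0.0, 0.0]
ft_force: [0.3, 0.1, -3.7]
grip_width: 0.047
grip_force: 43.8
```

```bash
python3 -c "
from h import *
need((.4652,.0803,.0565),89.4)"
```

```text
t 8.0 pos [0.4656 0.0818 0.0597] yaw_y 89.38 tilt [ 7.e-04  5.e-04 -1.e+00] F [ 0.3   0.11 -3.7 ] w 0.047 43.8
shares d [ 0.009 -0.029  0.064]
az shares -0.004
```

>>> carry_out --increments '[{"ax":0,"ay":0,"az":0,"dx":0.01,"dy":-0.03,"dz":0.03,"claw":0.6},{"ax":0,"ay":0,"az":0,"dx":0,"dy":0,"dz":0.02,"claw":0.6},{"ax":0,"ay":0,"az":0,"dx":0,"dy":0,"dz":0.01,"claw":0.6},{"ax":0,"ay":0,"az":0,"dx":0,"dy":0,"dz":0,"claw":0.6}]'

```text
clock: 8.5
eef_pos: [0.4648, 0.0802, 0.0563]
ee_rot: [0.005, 1.0, 0.0, -0.0]
ft_force: [-0.9, 0.1, -3.2]
grip_width: 0.0468
grip_force: 44.0
```

>>> carry_out --increments '[{"ax":0,"ay":0,"az":0,"dx":0,"dy":0,"dz":0.01,"claw":0.6},{"ax":0,"ay":0,"az":0,"dx":0,"dy":0,"dz":0.01,"claw":0.6},{"ax":0,"ay":0,"az":0,"dx":0,"dy":0,"dz":0,"claw":0.6}]'

```text
clock: 8.88
eef_pos: [0.4648, 0.0802, 0.0562]
ee_rot: [0.005, 1.0, 0.0, -0.0]
ft_force: [-8.9, -1.6, 16.2]
grip_width: 0.0473
grip_force: 46.2
```

Contact. I'll release slowly and rise.

>>> carry_out --increments '[{"ax":0,"ay":0,"az":0,"dx":0,"dy":0,"dz":-0.01,"claw":0.6},{"ax":0,"ay":0,"az":0,"dx":0,"dy":0,"dz":0,"claw":0.35},{"ax":0,"ay":0,"az":0,"dx":0,"dy":0,"dz":0,"claw":0.2},{"ax":0,"ay":0,"az":0,"dx":0,"dy":0,"dz":0,"claw":0.1},{"ax":0,"ay":0,"az":0,"dx":0,"dy":0,"dz":0,"claw":0},{"ax":0,"ay":0,"az":0,"dx":0,"dy":0,"dz":0,"claw":0},{"ax":0,"ay":0,"az":0,"dx":0,"dy":0,"dz":-0.3,"claw":0},{"ax":0,"ay":0,"az":0,"dx":0,"dy":0,"dz":-0.6,"claw":0},{"ax":0,"ay":0,"az":0,"dx":0,"dy":0,"dz":-0.8,"claw":0},{"ax":0,"ay":0,"az":0,"dx":0,"dy":0,"dz":-0.8,"claw":0},{"ax":0,"ay":0,"az":0,"dx":0,"dy":0,"dz":-0.8,"claw":0},{"ax":0,"ay":0,"az":0,"dx":0,"dy":0,"dz":-0.8,"claw":0},{"ax":0,"ay":0,"az":0,"dx":0,"dy":0,"dz":-0.7,"claw":0},{"ax":0,"ay":0,"az":0,"dx":0,"dy":0,"dz":0,"claw":0}]'

```text
clock: 10.62
eef_pos: [0.4659, 0.08, 0.2991]
ee_rot: [0.006, 1.0, 0.001, 0.002]
ft_force: [-0.1, 0.5, 0.4]
grip_width: 0.0855
grip_force: 0.0
```

Run:
```python
from h import *
np.set_printoptions(precision=4,suppress=True)
need(None)
p,d,c=wb("w4",.055)
hsv=cv2.cvtColor(p,cv2.COLOR_RGB2HSV);H,S,V=[hsv[...,i] for i in range(3)]
for b,s,cc in blobs(((H<6)|(H>174))&(S>150)&(V>60)):
    q=np.argwhere(b)[:,::-1];print("red",s,cc.round(1),plane("wrist",cc,.208,c),plane("wrist",cc,.218,c), d[b].mean())
```

```text
t 10.625 pos [0.4659 0.08   0.2991] yaw_y 89.34 tilt [ 0.0047  0.0026 -1.    ] F [-0.09  0.51  0.38] w 0.0855 0.0
[ 77 111  39  33 871] [ 96.2 126.7] [array([ 394.6, -154. ]), array([56. , 32.7]), np.float64(72.8)]
[ 262  141   41   66 2427] [281.8 173. ] [array([464.6,  79.9]), array([46.5, 77.7]), np.float64(89.2)]
[539 201  21  26 365] [550.9 214. ] [array([521.2, 505.6]), array([41., 53.]), np.float64(7.5)]
[530 231  30  50 496] [544.2 265.1] [array([591.3, 529.7]), array([98. , 80.4]), np.float64(8.3)]
[  15  265   54   55 1608] [ 41.8 290.9] [array([ 651. , -338.9]), array([ 60.5, 181.3]), np.float64(35.1)]
[519 282  41  43 661] [539.5 303.2] [array([684.1, 556.7]), array([ 96.1, 106.8]), np.float64(8.1)]
[ 519  333   41   87 1856] [545.6 383.4] [array([1044.1,  765.7]), array([530.9, 118. ]), np.float64(34.3)]
[   0  361   45   59 1809] [ 16.4 390. ] [array([1030.9, -664.7]), array([114.2, 531.7]), np.float64(46.2)]
[ 406  371   53   49 1602] [432.9 400.2] [array([924.2, 371.5]), array([233. ,  93.3]), np.float64(28.7)]
[ 106  392   53   28 1113] [131.1 407.1] [array([ 923.3, -245.7]), array([ 89.2, 177.5]), np.float64(17.2)]
red [465 207  28  29 411] [475.9 218.8] [[0.4669 0.2367 0.208 ]] [[0.4632 0.2295 0.218 ]] 0.22587441
```

View pics/w4.png

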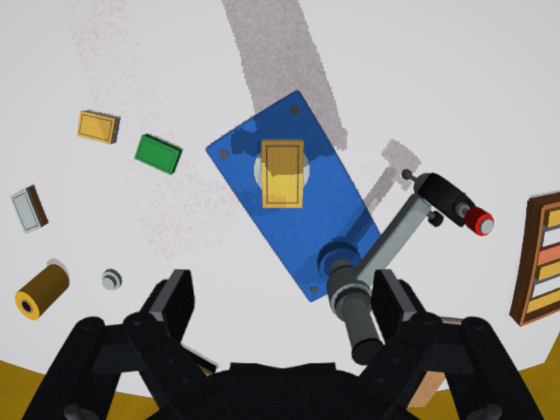

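The die stands centred on the anvil at (282,173), measured (0.4646,0.0799) against the anvil's (0.4646,0.080). The knob is at (481,219), measured about (0.468,0.239), 0.150 m from the column at (0.594,0.157). I'll move over the knob and turn so the fingers close tangentially.

>>> carry_out --increments '[{"ax":0,"ay":0,"az":0,"dx":-0.04,"dy":0.3,"dz":0,"claw":0},{"ax":0,"ay":0,"az":0,"dx":0,"dy":0.6,"dz":0,"claw":0},{"ax":0,"ay":0,"az":0,"dx":0,"dy":0.7,"dz":0,"claw":0},{"ax":0,"ay":0,"az":0,"dx":0,"dy":0.7,"dz":0,"claw":0},{"ax":0,"ay":0,"az":0,"dx":0,"dy":0.6,"dz":0,"claw":0},{"ax":0,"ay":0,"az":0,"dx":0,"dy":0.28,"dz":0,"claw":0},{"ax":0,"ay":0,"az":0.7,"dx":0,"dy":0,"dz":0,"claw":0},{"ax":0,"ay":0,"az":0.8,"dx":0,"dy":0,"dz":0,"claw":0},{"ax":0,"ay":0,"az":0.8,"dx":0,"dy":0,"dz":0,"claw":0},{"ax":0,"ay":0,"az":0.8,"dx":0,"dy":0,"dz":0,"claw":0},{"ax":0,"ay":0,"az":0.8,"dx":0,"dy":0,"dz":0,"claw":0},{"ax":0,"ay":0,"az":0.8,"dx":0,"dy":0,"dz":0,"claw":0},{"ax":0,"ay":0,"az":0.8,"dx":0,"dy":0,"dz":0,"claw":0},{"ax":0,"ay":0,"az":0.3,"dx":0,"dy":0,"dz":0,"claw":0},{"ax":0,"ay":0,"az":0,"dx":0,"dy":0,"dz":0,"claw":0},{"ax":0,"ay":0,"az":0,"dx":0,"dy":0,"dz":0,"claw":0}]'

```text
clock: 12.68
eef_pos: [0.4685, 0.239, 0.2957]
ee_rot: [0.291, 0.957, -0.0, -0.0]
ft_force: [-1.7, -0.0, -0.0]
grip_width: 0.0854
grip_force: 0.0
```

Run:
```python
from h import *
np.set_printoptions(precision=4,suppress=True)
need((.468,.2388,.209),56.2); print(ctrl.observe()["joint_pos"])
c=ctrl.calibration("wrist");p,d=ctrl.capture("wrist")
hsv=cv2.cvtColor(p,cv2.COLOR_RGB2HSV);H,S,V=[hsv[...,i] for i in range(3)]
for b,s,cc in blobs(((H<6)|(H>174))&(S>150)&(V>60),100):
    print("red",s,cc.round(1),plane("wrist",cc,.208,c),plane("wrist",cc,.218,c))
```

```text
t 12.675 pos [0.4685 0.239  0.2957] yaw_y 56.2 tilt [-0.0002 -0.0001 -1.    ] F [-1.72 -0.05 -0.  ] w 0.0854 0.0
shares d [ 0.005 -0.009  1.734]
az shares 0.001
[-1.0469  0.0817  0.5235  1.6733 -0.0415  1.3978  0.4632]
red [270 207  28  34 452] [283.  219.8] [[0.4665 0.2408 0.208 ]] [[0.4635 0.2427 0.218 ]]
```

>>> carry_out --increments '[{"ax":0,"ay":0,"az":0,"dx":0.01,"dy":0,"dz":0.3,"claw":0},{"ax":0,"ay":0,"az":0,"dx":0,"dy":0,"dz":0.5,"claw":0},{"ax":0,"ay":0,"az":0,"dx":0,"dy":0,"dz":0.5,"claw":0},{"ax":0,"ay":0,"az":0,"dx":0,"dy":0,"dz":0.3,"claw":0},{"ax":0,"ay":0,"az":0,"dx":0,"dy":0,"dz":0.13,"claw":0},{"ax":0,"ay":0,"az":0,"dx":0,"dy":0,"dz":0,"claw":0.3},{"ax":0,"ay":0,"az":0,"dx":0,"dy":0,"dz":0,"claw":0.5},{"ax":0,"ay":0,"az":0,"dx":0,"dy":0,"dz":0,"claw":0.65},{"ax":0,"ay":0,"az":0,"dx":0,"dy":0,"dz":0,"claw":0.75},{"ax":0,"ay":0,"az":0,"dx":0,"dy":0,"dz":0,"claw":0.9},{"ax":0,"ay":0,"az":0,"dx":0,"dy":0,"dz":0,"claw":0.9},{"ax":0,"ay":0,"az":0,"dx":0,"dy":0,"dz":0,"claw":0.9}]' --squeeze 25

```text
clock: 14.22
eef_pos: [0.4682, 0.2395, 0.2094]
ee_rot: [0.291, 0.957, 0.0, 0.0]
ft_force: [0.8, 0.8, 1.0]
grip_width: 0.0182
grip_force: 24.4
```

Run:
```python
from h import *
np.set_printoptions(precision=4,suppress=True)
need((.468,.2388,.245),56.2)
a=ctrl.capture("scene")[0][75:245,220:400,::-1];b=ctrl.capture("side")[0][75:245,130:310,::-1]
cv2.imwrite("pics/g1.png",cv2.resize(np.hstack([a,b]),None,fx=2.2,fy=2.2,interpolation=cv2.INTER_CUBIC))
```

```text
t 14.225 pos [0.4682 0.2395 0.2094] yaw_y 56.15 tilt [ 0.0002  0.0002 -1.    ] F [0.81 0.84 0.97] w 0.0182 24.4
shares d [-0.005 -0.013 -0.713]
az shares -0.008
```

View pics/g1.png

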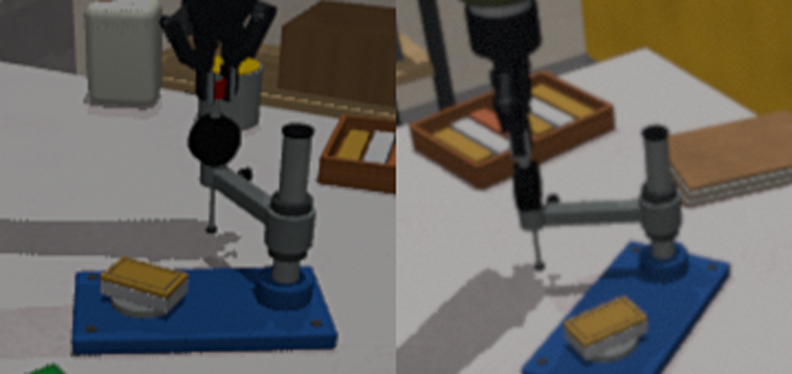

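The knob (218,88) is held between the fingertips and clears the dial. The die sits on the anvil at (145,280). Lifting, and checking the load.

>>> carry_out --increments '[{"ax":0,"ay":0,"az":0,"dx":0,"dy":0,"dz":-0.1,"claw":0.9},{"ax":0,"ay":0,"az":0,"dx":0,"dy":0,"dz":-0.2,"claw":0.9},{"ax":0,"ay":0,"az":0,"dx":0,"dy":0,"dz":-0.2,"claw":0.9},{"ax":0,"ay":0,"az":0,"dx":0,"dy":0,"dz":-0.15,"claw":0.9},{"ax":0,"ay":0,"az":0,"dx":0,"dy":0,"dz":-0.1,"claw":0.9},{"ax":0,"ay":0,"az":0,"dx":0,"dy":0,"dz":0,"claw":0.9},{"ax":0,"ay":0,"az":0,"dx":0,"dy":0,"dz":0,"claw":0.9}]'

```text
clock: 15.2
eef_pos: [0.4682, 0.2395, 0.2467]
ee_rot: [0.291, 0.957, 0.0, 0.0]
ft_force: [1.0, 0.2, -2.7]
grip_width: 0.0189
grip_force: 24.6
```

Lifted 37 mm with about 2 to 3 N down, so the spindle is following. Swinging the first half.

>>> carry_out --increments '[{"ax":0,"ay":0,"az":-0.35,"dx":0,"dy":-0.105,"dz":0,"claw":0.9},{"ax":0,"ay":0,"az":-0.35,"dx":-0.004,"dy":-0.105,"dz":0,"claw":0.9},{"ax":0,"ay":0,"az":-0.7,"dx":-0.007,"dy":-0.21,"dz":0,"claw":0.9},{"ax":0,"ay":0,"az":-0.7,"dx":-0.007,"dy":-0.21,"dz":0,"claw":0.9},{"ax":0,"ay":0,"az":-0.7,"dx":-0.007,"dy":-0.21,"dz":0,"claw":0.9},{"ax":0,"ay":0,"az":-0.7,"dx":-0.007,"dy":-0.21,"dz":0,"claw":0.9},{"ax":0,"ay":0,"az":-0.7,"dx":-0.007,"dy":-0.21,"dz":0,"claw":0.9},{"ax":0,"ay":0,"az":-0.7,"dx":-0.007,"dy":-0.21,"dz":0,"claw":0.9},{"ax":0,"ay":0,"az":0,"dx":0,"dy":0,"dz":0,"claw":0.9}]'

```text
clock: 16.32
eef_pos: [0.4435, 0.1701, 0.247]
ee_rot: [0.051, 0.999, 0.0, 0.0]
ft_force: [3.9, 0.0, -1.9]
grip_width: 0.0189
grip_force: 24.7
```

```bash
cat >> h.py <<'E'
def pol(C=(.5935,.1568)):
    v=ctrl.observe()["eef_pos"][:2]-C;print("r",np.hypot(*v).round(4),"ang",(np.degrees(np.arctan2(v[1],v[0]))%360).round(2))
E
python3 -c "
from h import *
need((.4646,.0799,.2467),120.4);pol()"
```

```text
t 16.325 pos [0.4435 0.1701 0.247 ] yaw_y 84.19 tilt [ 7.e-04  6.e-04 -1.e+00] F [ 3.85  0.04 -1.92] w 0.0189 24.7
shares d [-0.601 -1.752  0.006]
az shares -6.319
r 0.1505 ang 174.93
```

>>> carry_out --increments '[{"ax":0,"ay":0,"az":-0.35,"dx":-0.01,"dy":-0.105,"dz":0,"claw":0.9},{"ax":0,"ay":0,"az":-0.7,"dx":-0.008,"dy":-0.21,"dz":0,"claw":0.9},{"ax":0,"ay":0,"az":-0.7,"dx":-0.008,"dy":-0.21,"dz":0,"claw":0.9},{"ax":0,"ay":0,"az":-0.7,"dx":-0.008,"dy":-0.21,"dz":0,"claw":0.9},{"ax":0,"ay":0,"az":-0.7,"dx":-0.008,"dy":-0.21,"dz":0,"claw":0.9},{"ax":0,"ay":0,"az":-0.7,"dx":-0.008,"dy":-0.21,"dz":0,"claw":0.9},{"ax":0,"ay":0,"az":-0.7,"dx":-0.008,"dy":-0.21,"dz":0,"claw":0.9},{"ax":0,"ay":0,"az":-0.7,"dx":-0.008,"dy":-0.21,"dz":0,"claw":0.9},{"ax":0,"ay":0,"az":-0.7,"dx":-0.008,"dy":-0.21,"dz":0,"claw":0.9},{"ax":0,"ay":0,"az":-0.35,"dx":-0.004,"dy":-0.105,"dz":0,"claw":0.9},{"ax":0,"ay":0,"az":0,"dx":0,"dy":0,"dz":0,"claw":0.9},{"ax":0,"ay":0,"az":0,"dx":0,"dy":0,"dz":0,"claw":0.9}]'

```text
clock: 17.82
eef_pos: [0.4637, 0.0805, 0.2467]
ee_rot: [-0.261, 0.965, 0.0, -0.0]
ft_force: [1.3, 0.1, -1.8]
grip_width: 0.0189
grip_force: 24.7
```

Run:
```python
from h import *
need((.4646,.0799,.2467),120.4);pol()
p,d,c=wb("w5",.055)
a=ctrl.capture("scene")[0][75:245,220:400,::-1];b=ctrl.capture("side")[0][100:270,130:310,::-1]
cv2.imwrite("pics/g2.png",cv2.resize(np.hstack([a,b]),None,fx=2.2,fy=2.2,interpolation=cv2.INTER_CUBIC))
```

```text
t 17.825 pos [0.4637 0.0805 0.2467] yaw_y 120.27 tilt [-3.e-04 -0.e+00 -1.e+00] F [ 1.27  0.1  -1.85] w 0.0189 24.7
shares d [-0.01  -0.019  0.   ]
az shares -0.022
r 0.1506 ang 210.46
[  97    2   48   50 1194] [120.6  26.6] [array([ 395.8, -155.2]), array([54.7, 32. ]), np.float64(72.6)]
[ 249  143   73   56 1735] [287.8 171.1] [array([457.9,  79.8]), array([47.4, 65.9]), np.float64(89.2)]
[   0  304   85  116 6142] [ 30.6 372.2] [array([1142.6, -157.2]), array([200.8, 565.3]), np.float64(85.2)]
[ 476  335   65   33 1045] [506.8 352. ] [array([505.6, 557. ]), array([ 56.3, 169.4]), np.float64(9.0)]
```

View pics/g2.png

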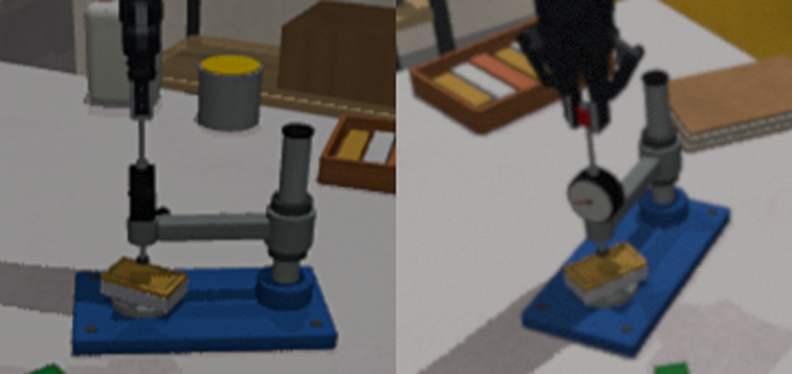

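The spindle is over the middle of the brass in both views, foot above at (142,262) left and (601,252) right. Now nudge 1 mm and lower slowly.

>>> carry_out --increments '[{"ax":0,"ay":0,"az":0,"dx":-0.005,"dy":-0.02,"dz":0,"claw":0.9},{"ax":0,"ay":0,"az":0,"dx":0,"dy":0,"dz":0.04,"claw":0.9},{"ax":0,"ay":0,"az":0,"dx":0,"dy":0,"dz":0.04,"claw":0.9},{"ax":0,"ay":0,"az":0,"dx":0,"dy":0,"dz":0.04,"claw":0.9},{"ax":0,"ay":0,"az":0,"dx":0,"dy":0,"dz":0.04,"claw":0.9},{"ax":0,"ay":0,"az":0,"dx":0,"dy":0,"dz":0.04,"claw":0.9},{"ax":0,"ay":0,"az":0,"dx":0,"dy":0,"dz":0.02,"claw":0.9},{"ax":0,"ay":0,"az":0,"dx":0,"dy":0,"dz":0.02,"claw":0.9},{"ax":0,"ay":0,"az":0,"dx":0,"dy":0,"dz":0.02,"claw":0.9},{"ax":0,"ay":0,"az":0,"dx":0,"dy":0,"dz":0,"claw":0.9}]'

```text
clock: 19.23
eef_pos: [0.4645, 0.0793, 0.2337]
ee_rot: [-0.262, 0.965, 0.0, -0.0]
ft_force: [-3.7, -0.0, -2.3]
grip_width: 0.0188
grip_force: 24.7
```

```bash
python3 -c "
from h import *
need((.4646,.0799,.2315),120.4);pol()"
```

```text
t 19.225 pos [0.4645 0.0793 0.2337] yaw_y 120.32 tilt [-2.e-04 -0.e+00 -1.e+00] F [-3.73 -0.04 -2.33] w 0.0188 24.7
shares d [-0.007  0.009  0.044]
az shares -0.014
r 0.1505 ang 211.0
```

>>> carry_out --increments '[{"ax":0,"ay":0,"az":0,"dx":0,"dy":0.008,"dz":0.01,"claw":0.9},{"ax":0,"ay":0,"az":0,"dx":0,"dy":0,"dz":0.01,"claw":0.9},{"ax":0,"ay":0,"az":0,"dx":0,"dy":0,"dz":0.01,"claw":0.9},{"ax":0,"ay":0,"az":0,"dx":0,"dy":0,"dz":0.01,"claw":0.9},{"ax":0,"ay":0,"az":0,"dx":0,"dy":0,"dz":0.01,"claw":0.9},{"ax":0,"ay":0,"az":0,"dx":0,"dy":0,"dz":0,"claw":0.9},{"ax":0,"ay":0,"az":0,"dx":0,"dy":0,"dz":0,"claw":0.9}]'

```text
clock: 20.1
eef_pos: [0.4645, 0.0796, 0.2313]
ee_rot: [-0.261, 0.965, -0.0, 0.0]
ft_force: [-2.4, -2.9, 0.2]
grip_width: 0.0189
grip_force: 24.9
```

Run:
```python
from h import *
need((.4646,.0799,.2315),120.4);pol()
s=ctrl.capture("side")[0][170:245,180:260,::-1];a=ctrl.capture("scene")[0][170:245,250:330,::-1]
cv2.imwrite("pics/g3.png",cv2.resize(np.hstack([a,s]),None,fx=5,fy=5,interpolation=cv2.INTER_CUBIC))
```

```text
t 20.1 pos [0.4645 0.0796 0.2313] yaw_y 120.31 tilt [ 1.e-04 -1.e-04 -1.e+00] F [-2.35 -2.85  0.19] w 0.0189 24.9
shares d [-0.006  0.005 -0.004]
az shares -0.015
r 0.1504 ang 210.91
```

View pics/g3.png

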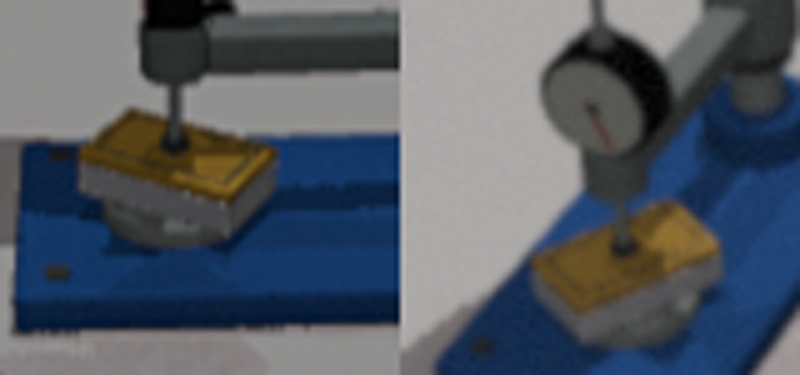

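The foot sits in the middle of the brass, at (175,142) left and (625,243) right, and the wrist load has gone to about 0. Opening the fingers slowly, then straight up and away.

>>> carry_out --increments '[{"ax":0,"ay":0,"az":0,"dx":0,"dy":0,"dz":0,"claw":0.76},{"ax":0,"ay":0,"az":0,"dx":0,"dy":0,"dz":0,"claw":0.7},{"ax":0,"ay":0,"az":0,"dx":0,"dy":0,"dz":0,"claw":0.5},{"ax":0,"ay":0,"az":0,"dx":0,"dy":0,"dz":0,"claw":0.2},{"ax":0,"ay":0,"az":0,"dx":0,"dy":0,"dz":0,"claw":0.1},{"ax":0,"ay":0,"az":0,"dx":0,"dy":0,"dz":0,"claw":0.1},{"ax":0,"ay":0,"az":0,"dx":0,"dy":0,"dz":-0.2,"claw":0.1},{"ax":0,"ay":0,"az":0,"dx":0,"dy":0,"dz":-0.5,"claw":0.1},{"ax":0,"ay":0,"az":0,"dx":0,"dy":0,"dz":-0.6,"claw":0.1},{"ax":0,"ay":0,"az":0,"dx":0,"dy":0,"dz":-0.6,"claw":0.1},{"ax":0,"ay":0,"az":0,"dx":0,"dy":0,"dz":-0.3,"claw":0.1},{"ax":0,"ay":0,"az":0,"dx":0,"dy":0,"dz":0,"claw":0.1},{"ax":0,"ay":0,"az":0,"dx":0,"dy":0,"dz":0,"claw":0.1}]'

```text
clock: 21.82
eef_pos: [0.464, 0.0796, 0.3403]
ee_rot: [-0.262, 0.965, -0.0, -0.001]
ft_force: [0.5, 0.6, -0.1]
grip_width: 0.0767
grip_force: 0.0
```

Run:
```python
from h import *
np.set_printoptions(precision=4,suppress=True)
need(None)
s=ctrl.capture("side")[0];a=ctrl.capture("scene")[0]
r=[]
for p,x0,x1,y0,y1 in((a,240,380,80,260),(s,160,290,80,260)):
    hsv=cv2.cvtColor(p,cv2.COLOR_RGB2HSV);H,S,V=[hsv[...,i] for i in range(3)]
    for b,t,cc in blobs(((H<6)|(H>174))&(S>150)&(V>60),25):
        if x0<cc[0]<x1 and y0<cc[1]<y1:print(t,cc);r.append(cc)
if len(r)==2:print("knob",two(*r))
```

```text
t 21.825 pos [0.464  0.0796 0.3403] yaw_y 120.32 tilt [-0.0013 -0.0006 -1.    ] F [ 0.55  0.56 -0.14] w 0.0767 0.0
[280 122   8  10  47] [283.766  126.1702]
[214 155   7   8  42] [217.4286 158.2143]
knob [0.4641 0.0795 0.2305]
```

The knob is free at (0.464,0.0795), z 0.2305. That makes the reading about 23 mm, with the foot over the centre of the anvil. Handing in.

```bash
python3 -c "
from bench import ctrl
print(ctrl.job_done())"
```

```text
the job is handed in; nothing more can be done
None
```

I handed the job in at about 22 s: the brass die stands centred on the anvil, brass up, with the gauge's foot resting on the middle of it under its own spring; the knob's height puts the reading at about 23 mm, and the gripper is clear.

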